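# Sort out the loose-capped reagent bottle

## Robot

A 6-joint arm with a two-finger parallel gripper is mounted at the origin on the work surface. World frame = base frame: x ahead of the robot, y to its left, z up, the work surface at z = 0. Lengths are in m, angles in degrees, forces in N, time in s.
With the tool pointing down it reaches from about 0.3 to 0.85 m from the base axis. Payload 5.4 kg.
Tool frame: the origin (TCP) lies at the centre of the arm's flange, where the gripper is bolted on; the fingertips stand 173 mm ahead of it and the grasp point (between the pads) lies 155 mm ahead of it; z points along the fingers, y is the line along which they close (so a half turn about z gives the same grasp; the last joint's range is limited). The gripper opens to 85 mm and grips with 20 to 120 N. Pads are 22 mm wide; open, the fingers measure 114 mm over their backs; the gripper's body (76 mm by 85 mm) begins 54 mm behind the grasp point. The pads swing forward as they close: fully open they stand 13 mm farther back than shut.
Start: joints at [60.613, 9.076, 91.501, -0, 79.423, -12.038], TCP at [0.171, 0.549, 0.405] pointing down, gripper open.
Joint ranges: [-166.64, 166.64], [-54.1, 131.32], [10.49, 154.53], [-73.88, 253.88], [9.74, 151.15], [-171.62, 171.62]. Speed limits (degrees/s): [147.25, 147.25, 180, 180, 180, 180].

## Interface

Orientations are given as a 3x3 rotation matrix whose columns are the frame's x, y, z axes.
In Python, from bench import monitor, snapshot, get_calibration, env, search_frame gives the robot as it stands.
- The arm moves only by the tool play_rows, never from a script. Its argument "rows" is a list of rows, each an object of numbers: "claw": the opening, from -1 (shut) to 1 (fully open); "dx", "dy", "dz": the shift along the tool's x, y, z in mm; "ax", "ay", "az": the turn, a rotation vector about the tool's x, y, z in rad. A call has exactly 5 rows; each row shifts and turns the commanded pose from where the row before left it, along the tool's axes as they then stand; what a row does not reach is not made up. A row lasts 1/12 s, in which the tool goes at most 41.7 mm and 7.16 degrees, less where a joint would pass 70% of its speed; a pose out of reach is approached as far as the arm can. A call with a gripper value outside its range is refused whole. The fingers move at their own pace and stop on an object; "force" is the grip in N (left out, the last holds). Time passes only in rows, so rows that do not move let the fingers close, or fill a call up. It gives the time, the measured TCP pose, the force, the opening and the grip force at its end, in the units of the state.
- monitor.observe(): the state, without advancing time (a new reading comes with each control period).
- snapshot(name): name is "scene" or "top" or "wrist"; returns the picture (384x512x3 uint8, blue, green, red); there is no depth.
- get_calibration(name): a dict with "intrinsics" (3x3 intrinsics, pixels), "pose" (4x4, takes a point from camera to world coordinates); the wrist camera has in their place "mount" (4x4, takes a point from camera to tool coordinates, whose origin is the TCP and whose axes are the flange's). Camera axes: x right, y down, z forward; pixel columns grow to the right and rows downward; lengths in m; the calibration is good to about 2 mm. A picture is of the moment at which its call begins: read the wrist's pose just before it. get_calibration takes no time and is no camera call.
- env.sign_off(): hands the job in; it is judged then, once.
Trained networks look in the newest picture that a camera, given by its name, has taken for a name from the list of things; names that differ only in an ending like _2 or _b are one class to them, and where a whole thing is asked for, a point or a joint stands for the part that bears it (a point fixed in the world has none). Each returns a list of dicts, best first, with "score" (0 to 1); they miss things now and then, are a little off and sometimes report something else, mostly with a low value. They report only what shows in the picture. A call takes as long as a camera call. They do not tell look-alikes from the thing itself.
- search_frame(query, camera): "box" ([left, top, right, bottom] in pixels, round what is visible of it).
The state is a dict: "t": time; "qpos": joint angles; "qd": joint speeds; "joint_efforts": joint torques, N m; "position": TCP position; "orientation": TCP orientation; "ft_force": force on the tool from outside, world axes, zero at the start; "torque": the same for the moment, N m; "grip_width": finger opening in m; "gripper_force": force on a finger pad.
Only numpy, scipy, OpenCV 4.12 (cv2) and the standard library are available. Lean on these libraries where they do the work, as an engineer would, in place of code of your own. Each camera call takes 0.05 s, during which the arm holds its last target. There are 200 camera calls.

## Task

One of the three white bottles leaning in the rack has a loose cap: test-twist the blue caps (about 40 degrees, either way) where they stand until you find the one that turns. Then lift that bottle out, keep it from tipping over, and set it upright in the red tray without dropping it. Leave the tight-capped bottles in the rack and do not disturb the other things on the bench.

Things in the scene. Friction and masses are not known exactly. Their poses are not given: they have to be found in the camera images.
- bottle_a_mid (a point): White square plastic bottle, one of three alike: body 57 x 57 x 115 mm, 8 mm neck, then the blue cap; 148 mm tall in all, 0.28 to 0.5 kg. Point: on its axis, 74 mm above its underside (half-way up). z: along its axis to the cap; -x: its yellow-labelled face, towards the robot at the start. Its lowest 50 mm stand in a place of the rack. Loose or tight cannot be seen.
- bottle_a_cap (a point): Centre of bottle a's cap, a blue ribbed round screw cap 48 mm across and 25 mm tall, with a white stripe on top and side that points to the labelled face at the start. On the axis, 12.5 mm below the cap's top, 61.5 mm from the bottle's half-way point; same axes as the bottle.
- cap_a (a joint): Angle the blue cap has turned on its bottle (rad): 0 at the start, positive anticlockwise seen from above the cap. A loose cap turns with little torque (0.05 N m) up to 1.6 rad either way and stays where it is left; a tight cap gives at most 0.04 rad (holds about 2 N m).
- bottle_b_mid (a point): White square plastic bottle, one of three alike: body 57 x 57 x 115 mm, 8 mm neck, then the blue cap; 148 mm tall in all, 0.28 to 0.5 kg. Point: on its axis, 74 mm above its underside (half-way up). z: along its axis to the cap; -x: its yellow-labelled face, towards the robot at the start. Its lowest 50 mm stand in a place of the rack. Loose or tight cannot be seen.
- bottle_b_cap (a point): Centre of bottle b's cap, a blue ribbed round screw cap 48 mm across and 25 mm tall, with a white stripe on top and side that points to the labelled face at the start. On the axis, 12.5 mm below the cap's top, 61.5 mm from the bottle's half-way point; same axes as the bottle.
- cap_b (a joint): Angle the blue cap has turned on its bottle (rad): 0 at the start, positive anticlockwise seen from above the cap. A loose cap turns with little torque (0.05 N m) up to 1.6 rad either way and stays where it is left; a tight cap gives at most 0.04 rad (holds about 2 N m).
- bottle_c_mid (a point): White square plastic bottle, one of three alike: body 57 x 57 x 115 mm, 8 mm neck, then the blue cap; 148 mm tall in all, 0.28 to 0.5 kg. Point: on its axis, 74 mm above its underside (half-way up). z: along its axis to the cap; -x: its yellow-labelled face, towards the robot at the start. Its lowest 50 mm stand in a place of the rack. Loose or tight cannot be seen.
- bottle_c_cap (a point): Centre of bottle c's cap, a blue ribbed round screw cap 48 mm across and 25 mm tall, with a white stripe on top and side that points to the labelled face at the start. On the axis, 12.5 mm below the cap's top, 61.5 mm from the bottle's half-way point; same axes as the bottle.
- cap_c (a joint): Angle the blue cap has turned on its bottle (rad): 0 at the start, positive anticlockwise seen from above the cap. A loose cap turns with little torque (0.05 N m) up to 1.6 rad either way and stays where it is left; a tight cap gives at most 0.04 rad (holds about 2 N m).
- rack: Fixed white and aluminium rack, base 130 x 330 mm, with three square places 105 mm apart along its y axis, each leaning 0.42 rad (24 degrees) towards its -x side (the robot). Places are 50 mm deep with about 2.5 mm play all round the bottle: pull bottles out along their axis. Upper edges 95 mm, cap tops up to 180 mm above the bench. Origin: centre of its underside.
- tray: Fixed shallow red tray for bottles to be recapped, 160 x 160 mm outside, 150 x 150 mm inside, walls 18 mm high and 5 mm thick, floor 5 mm thick. Origin: centre of its underside.
- balance: White bench balance with a round steel pan, 170 x 160 mm, 56 mm high, fixed; a bystander. Origin: centre of its underside.
- tip_box: Grey pipette-tip box with yellow dots on top, 85 x 125 x 56 mm, loose; a bystander between the robot and the rack. Origin: centre of its underside.
- tub: White round tub with red lid, 72 mm across, 130 mm tall, loose; a bystander to one side of the rack. Origin: centre of its underside.
- beaker: Clear beaker, 72 mm across, 95 mm tall, loose; a bystander to one side of the rack. Origin: centre of its underside.
There are look-alikes about, which are no part of the job. What is shaped like the part that bears bottle_b_mid but orange is not meant.

How it is judged (in metres and radians):
On the way:
1. the loose cap has been turned by at least 0.3 rad either way while its bottle stands in the rack ((value of joint cap_b above 0.3 rad or value of joint cap_b below -0.3 rad) and distance of bottle_b_mid from where it was at the start of the episode below 0.02 m), for 0.1 s.
At the end, for the whole second after the job is handed in: The loose-capped bottle stands upright (within 0.1 rad) and at rest on the tray's floor, its axis within 50 mm of the tray's centre in the tray's x and y; the two tight-capped bottles are still in their places (within 20 mm of where they were) (x of bottle_b_mid in the frame of tray between -0.05 and 0.05 m and y of bottle_b_mid in the frame of tray between -0.05 and 0.05 m and z of bottle_b_mid in the frame of tray between 0.073 and 0.085 m and angle between bottle_b_mid's own z axis and vertical below 0.1 rad and linear speed of bottle_b below 0.02 m/s and distance of each of bottle_a_mid, bottle_c_mid from where it was at the start of the episode below 0.02 m); the robot touches nothing.
It fails at once if a tight-capped bottle is taken out of the rack (moved more than 35 mm) (distance of any of bottle_a_mid, bottle_c_mid from where it was at the start of the episode above 0.035 m).
It fails at once if the loose-capped bottle is tipped more than 0.95 rad (54 degrees) from upright (angle between bottle_b_mid's own z axis and vertical above 0.95 rad).
It fails at once if the loose-capped bottle is dropped (moves faster than 0.5 m/s with no finger on it) (linear speed of bottle_b above 0.5 m/s and contact force between the fingers and bottle_b below 0.05 N).
It fails at once if the tip box, tub or beaker is moved more than 30 mm (distance of any of tip_box, tub, beaker from where it was at the start of the episode above 0.03 m).
It also fails if it takes over 72 s, if anything falls off the work surface, if the arm or the gripper's body presses on something with over 40 N, if the wrist force passes 120 N, or if a joint passes its speed limit or range.

## Working session

There is one attempt and no reset: what is moved stays moved. The work goes in short steps, Python scripts to look and compute and a tool call to move; the robot and the scene stay as the last step left them, time stands still between calls to the robot, and variables do not carry over. Pictures are saved under pics/ and viewed, at most 10 in all, crops included, and the job is handed in when it is done.

Besides the shell and the picture viewer there is one more tool, called as a command line: name --argument value ..., lists and objects as JSON in quotes. play_rows: Moves the arm, as the interface text tells. Its arguments: {"type":"object","properties":{"rows":{"type":"array"},"force":{"type":"number"}},"required":["rows"]}

```bash
mkdir -p pics; cat > look.py <<'E'
import numpy as np,cv2,json
from bench import monitor, snapshot, get_calibration, env, search_frame
E
python3 - <<'E'
from look import *
s=monitor.observe();print(s['t'],s['position'],s['orientation'])
a=snapshot("scene");b=snapshot("top")
cv2.imwrite("pics/scene.png",a);cv2.imwrite("pics/top.png",b)
for n in("scene","top"):
  c=get_calibration(n);print(n,np.round(c["intrinsics"],1).tolist(),np.round(c["pose"],3).tolist())
  for q in("bottle_b_cap","bottle_b_mid","rack","tray","tip_box","tub","beaker"):
    print(q,[(np.round(d["box"]).tolist(),round(d["score"],2)) for d in search_frame(q,n)])
print(np.round(get_calibration("wrist")["mount"],3).tolist(),np.round(get_calibration("wrist")["intrinsics"],1).tolist())
E
```

```text
0.0 [0.17135084 0.54857122 0.40368437] [[-9.54500069e-01  2.98209229e-01 -9.34428944e-04]
 [ 2.98210451e-01  9.54498605e-01 -1.71489456e-03]
 [ 3.80513739e-04 -1.91552345e-03 -9.99998093e-01]]
scene [[374.1, 0.0, 255.7], [0.0, 374.1, 191.3], [0.0, 0.0, 1.0]] [[-0.53, 0.59, -0.609, 1.271], [0.848, 0.365, -0.385, 0.283], [-0.005, -0.72, -0.694, 0.898], [0.0, 0.0, 0.0, 1.0]]
bottle_b_cap [([384.0, 178.0, 432.0, 214.0], 0.95), ([152.0, 139.0, 194.0, 171.0], 0.89), ([262.0, 182.0, 294.0, 225.0], 0.76), ([234.0, 280.0, 288.0, 342.0], 0.7), ([274.0, 139.0, 299.0, 176.0], 0.66)]
bottle_b_mid [([235.0, 286.0, 293.0, 341.0], 0.97), ([156.0, 140.0, 193.0, 171.0], 0.85), ([386.0, 178.0, 431.0, 216.0], 0.83), ([256.0, 186.0, 292.0, 224.0], 0.79), ([275.0, 142.0, 300.0, 177.0], 0.64), ([338.0, 218.0, 356.0, 233.0], 0.39)]
rack [([240.0, 212.0, 356.0, 304.0], 0.81)]
tray [([325.0, 217.0, 356.0, 262.0], 0.7), ([396.0, 238.0, 467.0, 301.0], 0.66)]
tip_box [([299.0, 176.0, 339.0, 214.0], 0.91)]
tub [([387.0, 280.0, 431.0, 330.0], 0.57)]
beaker [([170.0, 188.0, 196.0, 225.0], 0.85)]
top [[396.2, 0.0, 2
[... 381 characters left out ...]
0, 243.0, 258.0], 0.43)]
bottle_b_mid [([138.0, 272.0, 181.0, 296.0], 0.93), ([197.0, 109.0, 219.0, 146.0], 0.74), ([260.0, 248.0, 281.0, 294.0], 0.7), ([346.0, 206.0, 384.0, 222.0], 0.59), ([228.0, 178.0, 246.0, 197.0], 0.53)]
rack [([172.0, 160.0, 257.0, 200.0], 0.8), ([168.0, 171.0, 192.0, 192.0], 0.48)]
tray [([103.0, 197.0, 151.0, 249.0], 0.82), ([116.0, 160.0, 142.0, 185.0], 0.48)]
tip_box [([203.0, 227.0, 240.0, 257.0], 0.65)]
tub [([117.0, 162.0, 143.0, 183.0], 0.71)]
beaker [([298.0, 151.0, 315.0, 174.0], 0.55)]
[[0.001, -0.965, -0.263, 0.067], [1.0, 0.001, 0.001, -0.001], [-0.0, -0.263, 0.965, 0.029], [0.0, 0.0, 0.0, 1.0]] [[266.2, 0.0, 253.6], [0.0, 266.2, 188.0], [0.0, 0.0, 1.0]]
```

```bash
python3 - <<'E'
from look import *
a=cv2.imread("pics/scene.png");b=cv2.imread("pics/top.png")
cv2.imwrite("pics/v1.png",cv2.resize(b[100:310,90:370],None,fx=2.8,fy=2.8,interpolation=2)); cv2.imwrite("pics/v2.png",cv2.resize(a[110:350,150:470],None,fx=2.5,fy=2.5,interpolation=2))
E
```

```text
(no output)
```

View pics/v1.png

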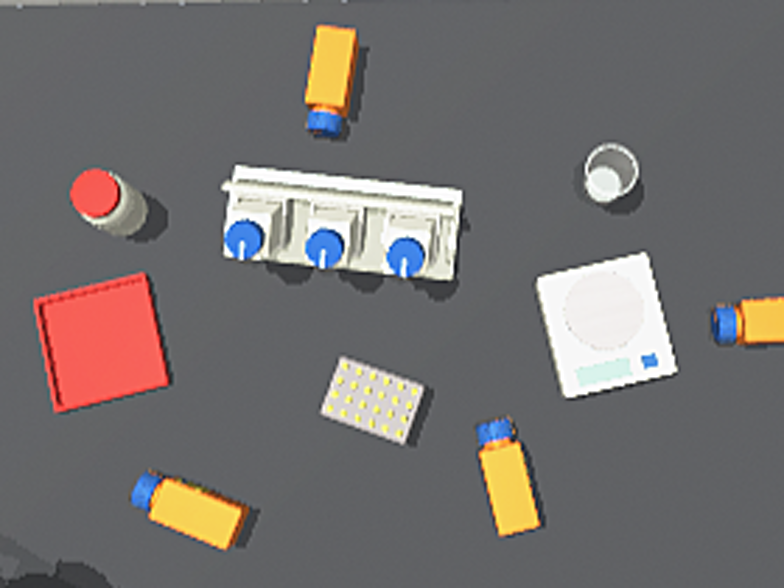

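View pics/v2.png

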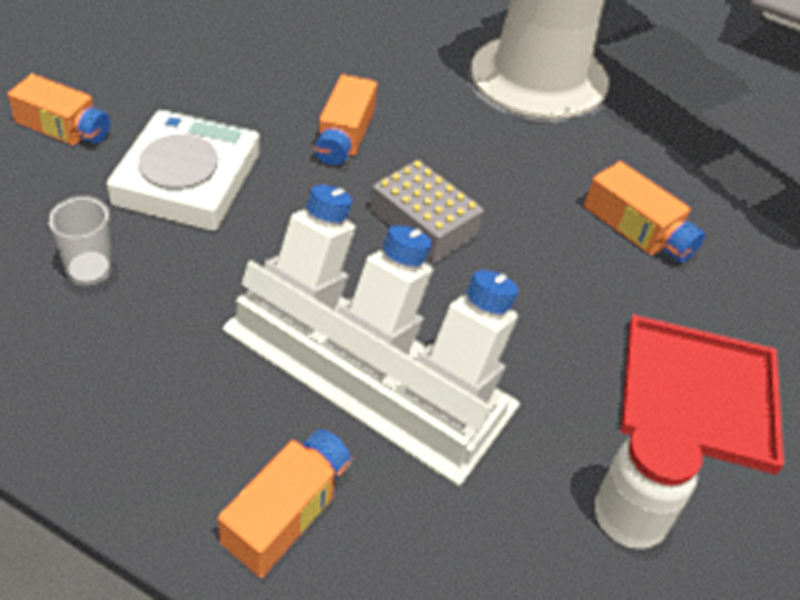

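Top view: three white bottles in the rack, caps at about (177,185), (206,188) and (235,191). The orange bottles lying about are look-alikes: top px (208,130), (160,282), (271,272) and (363,213). Those lie flat, while the three white ones stand in the rack as described. The tray is at (127,222), tub at (127,172), tip box at (222,242). Next I triangulate.

```bash
cat >> look.py <<'E'
def ray(n,p,pose=None):
    c=get_calibration(n);P=c["pose"] if pose is None else pose
    d=P[:3,:3]@np.linalg.solve(c["intrinsics"],[p[0],p[1],1.]);return P[:3,3],d/np.linalg.norm(d)
def tri(rs):
    A=sum(np.eye(3)-np.outer(d,d) for o,d in rs);b=sum((np.eye(3)-np.outer(d,d))@o for o,d in rs)
    x=np.linalg.solve(A,b);return x,max(np.linalg.norm(np.cross(x-o,d)) for o,d in rs)
def onz(n,p,z):
    o,d=ray(n,p);return o+d*(z-o[2])/d[2]
def blue(im,amin=60):
    h=cv2.cvtColor(im,cv2.COLOR_BGR2HSV);m=cv2.inRange(h,(100,120,60),(125,255,255))
    m=cv2.morphologyEx(m,cv2.MORPH_CLOSE,np.ones((5,5)))
    n,l,s,c=cv2.connectedComponentsWithStats(m);return [(c[i],s[i]) for i in range(1,n) if s[i][4]>amin]
def rows_for(p,R):
    s=monitor.observe();Rc=np.array(s['orientation']);d=Rc.T@(p-np.array(s['position']))*1000
    from scipy.spatial.transform import Rotation as Ro
    return d,Ro.from_matrix(Rc.T@R).as_rotvec()
E
python3 - <<'E'
from look import *
a=cv2.imread("pics/scene.png");b=cv2.imread("pics/top.png")
bs=[c for c,s in blue(a) if 250<c[0]<370 and 175<c[1]<240]; bt=[c for c,s in blue(b,40) if 165<c[0]<250 and 175<c[1]<200]
bs.sort(key=lambda c:-c[0]);bt.sort(key=lambda c:c[0]);print(bs,bt)
X=[]
for p,q in zip(bs,bt):
  x,e=tri([ray("scene",p),ray("top",q)]);X.append(x);print(x,e)
X=np.array(X);v=X[0]-X[2];print("spacing",np.linalg.norm(v)/2,"yaw",np.degrees(np.arctan2(-v[0],v[1])))
g=lambda u,v:(90+u/2.8,100+v/2.8)
for n,p,z in [("trayTL",(37,297),.018),("TR",(147,275),.018),("BR",(169,383),.018),("BL",(57,410),.018),("tub",(95,193),.13),("beaker",(611,173),.095),("tip",(373,400),.056)]:
  print(n,onz("top",g(*p),z).round(3))
E
```

```text
[array([346.496, 226.148]), array([312.16972477, 207.78440367]), array([281.21717172, 190.97474747])] [array([176.71034483, 184.88275862]), array([205.57241379, 187.9862069 ]), array([234.34931507, 191.32191781])]
[0.60626064 0.14018378 0.15568571] 0.001132921124622992
[0.59309378 0.03535175 0.15529208] 0.0009367476843744151
[ 0.5791598  -0.06899865  0.15495475] 0.0006752342883080199
spacing 0.10546596099860478 yaw -7.381895692604325
trayTL [0.55  0.455 0.018]
TR [0.579 0.3   0.018]
BR [0.427 0.266 0.018]
BL [0.392 0.421 0.018]
tub [0.675 0.341 0.13 ]
beaker [ 0.697 -0.35   0.095]
tip [ 0.397 -0.021  0.056]
```

```bash
cat >> look.py <<'E'
from scipy.spatial.transform import Rotation as Ro
YAW=np.radians(-7.4);LEAN=.42
xr=np.array([np.cos(YAW),np.sin(YAW),0]);yr=np.array([-np.sin(YAW),np.cos(YAW),0])
AX=np.array([0,0,np.cos(LEAN)])-np.sin(LEAN)*xr
R0=np.column_stack([np.cross(yr,-AX),yr,-AX])
def plan(p,R,N,start=None):
    "N equal rows (mm, rad) from the measured or given pose to TCP p, R"
    s=monitor.observe();P,Rc=(np.array(s['position']),np.array(s['orientation'])) if start is None else start
    w=Ro.from_matrix(Rc.T@R).as_rotvec()/N;r=Ro.from_rotvec(w).as_matrix();S=np.zeros((3,3));M=np.eye(3)
    for i in range(N): S+=M;M=M@r
    t=np.linalg.solve(S,Rc.T@(p-P))*1000;print("N",N,"d",t.round(1),"a",w.round(4),"|d|",np.linalg.norm(t).round(1))
E
python3 - <<'E'
from look import *
c=np.array([.593,.0354,.1555]);p=c+AX*.235;print(p,R0.round(3).tolist());plan(p,R0,20)
E
```

```text
[0.49797439 0.04774167 0.3700759 ] [[-0.905, 0.129, 0.404], [0.118, 0.992, -0.053], [-0.408, 0.0, -0.913]]
N 20 d [-20.8 -20.9   5.9] a [-0.0018 -0.0209 -0.0086] |d| 30.1
```

play_rows --rows '[{"claw": 1, "dx": -20.8, "dy": -20.9, "dz": 5.9, "ax": -0.0018, "ay": -0.0209, "az": -0.0086}, {"claw": 1, "dx": -20.8, "dy": -20.9, "dz": 5.9, "ax": -0.0018, "ay": -0.0209, "az": -0.0086}, {"claw": 1, "dx": -20.8, "dy": -20.9, "dz": 5.9, "ax": -0.0018, "ay": -0.0209, "az": -0.0086}, {"claw": 1, "dx": -20.8, "dy": -20.9, "dz": 5.9, "ax": -0.0018, "ay": -0.0209, "az": -0.0086}, {"claw": 1, "dx": -20.8, "dy": -20.9, "dz": 5.9, "ax": -0.0018, "ay": -0.0209, "az": -0.0086}]' --force 30

```text
t: 1.22
position: [0.2432, 0.4178, 0.379]
orientation: [[-0.961, 0.256, 0.104], [0.255, 0.967, -0.021], [-0.105, 0.007, -0.994]]
ft_force: [0.2, -0.4, 0.3]
grip_width: 0.0855
gripper_force: 0.0
```

play_rows --rows '[{"claw": 1, "dx": -20.8, "dy": -20.9, "dz": 5.9, "ax": -0.0018, "ay": -0.0209, "az": -0.0086}, {"claw": 1, "dx": -20.8, "dy": -20.9, "dz": 5.9, "ax": -0.0018, "ay": -0.0209, "az": -0.0086}, {"claw": 1, "dx": -20.8, "dy": -20.9, "dz": 5.9, "ax": -0.0018, "ay": -0.0209, "az": -0.0086}, {"claw": 1, "dx": -20.8, "dy": -20.9, "dz": 5.9, "ax": -0.0018, "ay": -0.0209, "az": -0.0086}, {"claw": 1, "dx": -20.8, "dy": -20.9, "dz": 5.9, "ax": -0.0018, "ay": -0.0209, "az": -0.0086}]'

```text
t: 1.63
position: [0.3223, 0.2908, 0.3644]
orientation: [[-0.955, 0.213, 0.206], [0.21, 0.977, -0.036], [-0.209, 0.009, -0.978]]
ft_force: [0.9, -0.6, -0.4]
grip_width: 0.0854
gripper_force: 0.0
```

play_rows --rows '[{"claw": 1, "dx": -20.8, "dy": -20.9, "dz": 5.9, "ax": -0.0018, "ay": -0.0209, "az": -0.0086}, {"claw": 1, "dx": -20.8, "dy": -20.9, "dz": 5.9, "ax": -0.0018, "ay": -0.0209, "az": -0.0086}, {"claw": 1, "dx": -20.8, "dy": -20.9, "dz": 5.9, "ax": -0.0018, "ay": -0.0209, "az": -0.0086}, {"claw": 1, "dx": -20.8, "dy": -20.9, "dz": 5.9, "ax": -0.0018, "ay": -0.0209, "az": -0.0086}, {"claw": 1, "dx": -20.8, "dy": -20.9, "dz": 5.9, "ax": -0.0018, "ay": -0.0209, "az": -0.0086}]'

```text
t: 2.05
position: [0.4078, 0.167, 0.361]
orientation: [[-0.936, 0.17, 0.307], [0.164, 0.985, -0.047], [-0.311, 0.006, -0.95]]
ft_force: [1.7, 0.5, 0.2]
grip_width: 0.0856
gripper_force: 0.0
```

play_rows --rows '[{"claw": 1, "dx": -20.8, "dy": -20.9, "dz": 5.9, "ax": -0.0018, "ay": -0.0209, "az": -0.0086}, {"claw": 1, "dx": -20.8, "dy": -20.9, "dz": 5.9, "ax": -0.0018, "ay": -0.0209, "az": -0.0086}, {"claw": 1, "dx": -20.8, "dy": -20.9, "dz": 5.9, "ax": -0.0018, "ay": -0.0209, "az": -0.0086}, {"claw": 1, "dx": -20.8, "dy": -20.9, "dz": 5.9, "ax": -0.0018, "ay": -0.0209, "az": -0.0086}, {"claw": 1, "dx": -20.8, "dy": -20.9, "dz": 5.9, "ax": -0.0018, "ay": -0.0209, "az": -0.0086}]'

```text
t: 2.47
position: [0.4982, 0.0471, 0.3692]
orientation: [[-0.906, 0.128, 0.404], [0.117, 0.992, -0.053], [-0.408, -0.001, -0.913]]
ft_force: [-0.4, 1.9, -0.5]
grip_width: 0.0855
gripper_force: 0.0
```

play_rows --rows '[{"claw": 1}, {"claw": 1}, {"claw": 1}, {"claw": 1}, {"claw": 1}]'

```text
validation failed for argument at $.ro...
```

```bash
python3 - <<'E'
from look import *
s=monitor.observe();print(s['t'],s['position'],np.round(s['orientation'],3).tolist(),np.round(s['ft_force'],1),np.round(s['torque'],2),s['qpos'])
im=snapshot("wrist");cv2.imwrite("pics/w1.png",im)
T=np.eye(4);T[:3,:3]=s['orientation'];T[:3,3]=s['position'];P=T@get_calibration("wrist")["mount"];np.save("P1.npy",P)
for c,st in blue(im,300):print(c,st,)
c=np.array([.593,.0354,.1555]);K=get_calibration("wrist")["intrinsics"]
for k in(-1,0,1):
  for h in(0,.0125):
    q=np.linalg.inv(P)@np.r_[c+yr*.105*k+AX*h,1];print(k,h,(K@q[:3]/q[2])[:2])
E
```

```text
2.4667 [0.49824286 0.04708266 0.36921972] [[-0.906, 0.128, 0.404], [0.117, 0.992, -0.053], [-0.408, -0.001, -0.913]] [-0.4  1.9 -0.5] [0.06 0.18 0.03] [ -8.58821029  -7.97492247 114.12798202   0.6015838   49.78158215
 -91.53306545]
[122.47120419 207.29842932] [  86  173   72   66 3247]
[389.08290155 207.30356599] [ 354  173   73   66 3281]
[260.00357462 213.92701817] [ 225  175   71   80 3357]
-1 0 [124.80683813 200.47281226]
-1 0.0125 [117.15256996 205.53173119]
0 0 [254.87443584 200.67409259]
0 0.0125 [254.95459503 205.74278482]
1 0 [384.83575137 200.87520846]
1 0.0125 [392.6373278  205.95365574]
```

View pics/w1.png

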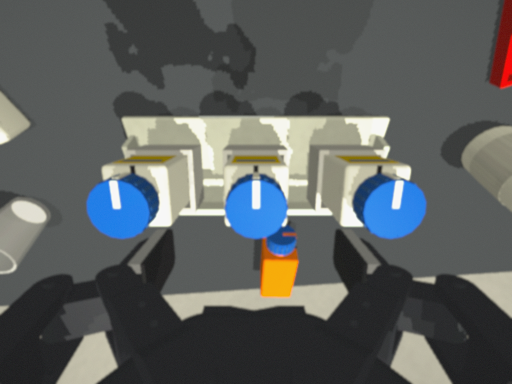

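The wrist view shows the three caps, discs at (122,207), (256,206) and (390,207). These agree with the triangulated estimate to a few mm, and the stripes point to the robot. Now I descend on the middle cap.

```bash
python3 - <<'E'
from look import *
c=np.array([.593,.0354,.1555]);plan(c+AX*.155,R0,5)
E
```

```text
N 5 d [ 0.7  0.7 15.8] a [-0.0007  0.0011 -0.0001] |d| 15.8
```

play_rows --rows '[{"claw": 1, "dx": 0.5, "dy": 0.2, "dz": 15.8, "ax": 0, "ay": 0, "az": 0}, {"claw": 1, "dx": 0.5, "dy": 0.2, "dz": 15.8, "ax": 0, "ay": 0, "az": 0}, {"claw": 1, "dx": 0.5, "dy": 0.2, "dz": 15.8, "ax": 0, "ay": 0, "az": 0}, {"claw": 1, "dx": 0, "dy": 0, "dz": 15.8, "ax": 0, "ay": 0, "az": 0}, {"claw": 1, "dx": 0, "dy": 0, "dz": 15.8, "ax": 0, "ay": 0, "az": 0}]' --force 30

```text
t: 2.93
position: [0.5284, 0.0452, 0.2957]
orientation: [[-0.906, 0.128, 0.403], [0.117, 0.992, -0.053], [-0.407, -0.0, -0.914]]
ft_force: [-0.3, 0.0, -0.1]
grip_width: 0.0853
gripper_force: 0.0
```

play_rows --rows '[{"claw": -0.5, "dx": 0, "dy": 0, "dz": 0, "ax": 0, "ay": 0, "az": 0}, {"claw": -0.5, "dx": 0, "dy": 0, "dz": 0, "ax": 0, "ay": 0, "az": 0}, {"claw": -0.5, "dx": 0, "dy": 0, "dz": 0, "ax": 0, "ay": 0, "az": 0}, {"claw": -0.5, "dx": 0, "dy": 0, "dz": 0, "ax": 0, "ay": 0, "az": 0}, {"claw": -0.5, "dx": 0, "dy": 0, "dz": 0, "ax": 0, "ay": 0, "az": 0}]'

```text
t: 3.35
position: [0.5283, 0.0452, 0.2976]
orientation: [[-0.905, 0.128, 0.405], [0.116, 0.992, -0.053], [-0.408, -0.001, -0.913]]
ft_force: [-2.8, -0.8, 3.0]
grip_width: 0.0471
gripper_force: 31.3
```

```bash
cat >st.py <<'E'
from look import *
s=monitor.observe();R=np.array(s['orientation']);print(s['t'],np.round(s['position'],4),np.round(R,3).tolist(),"Ftool",np.round(R.T@s['ft_force'],1),"Mtool",np.round(R.T@s['torque'],2),s['grip_width'],s['gripper_force'],np.round(s['qpos'],1))
E
python3 st.py
```

```text
3.35 [0.5283 0.0452 0.2976] [[-0.905, 0.128, 0.405], [0.116, 0.992, -0.053], [-0.408, -0.001, -0.913]] Ftool [ 1.2 -1.1 -3.8] Mtool [ 0.1   0.33 -0.05] 0.04708385300542586 31.314913630485535 [ -8.3   2.1 113.3   0.5  40.5 -91.3]
```

play_rows --rows '[{"claw": -0.5, "dx": 0, "dy": 0, "dz": 0, "ax": 0, "ay": 0, "az": 0.06}, {"claw": -0.5, "dx": 0, "dy": 0, "dz": 0, "ax": 0, "ay": 0, "az": 0.06}, {"claw": -0.5, "dx": 0, "dy": 0, "dz": 0, "ax": 0, "ay": 0, "az": 0.06}, {"claw": -0.5, "dx": 0, "dy": 0, "dz": 0, "ax": 0, "ay": 0, "az": 0.06}, {"claw": -0.5, "dx": 0, "dy": 0, "dz": 0, "ax": 0, "ay": 0, "az": 0}]'

```text
t: 3.77
position: [0.528, 0.0461, 0.2974]
orientation: [[-0.849, 0.34, 0.404], [0.35, 0.935, -0.051], [-0.395, 0.098, -0.913]]
ft_force: [-4.9, 3.7, 4.8]
grip_width: 0.0471
gripper_force: 31.7
```

```bash
python3 st.py
```

```text
3.7667 [0.528  0.0461 0.2974] [[-0.849, 0.34, 0.404], [0.35, 0.935, -0.051], [-0.395, 0.098, -0.913]] Ftool [ 3.6  2.3 -6.5] Mtool [-0.57  0.82 -0.24] 0.04708533718301003 31.73043429851532 [ -8.2   2.  113.3   0.6  40.6 -77.4]
```

play_rows --rows '[{"claw": -0.5, "dx": 0, "dy": 0, "dz": 0, "ax": 0, "ay": 0, "az": 0.1}, {"claw": -0.5, "dx": 0, "dy": 0, "dz": 0, "ax": 0, "ay": 0, "az": 0.1}, {"claw": -0.5, "dx": 0, "dy": 0, "dz": 0, "ax": 0, "ay": 0, "az": 0.1}, {"claw": -0.5, "dx": 0, "dy": 0, "dz": 0, "ax": 0, "ay": 0, "az": 0.1}, {"claw": -0.5, "dx": 0, "dy": 0, "dz": 0, "ax": 0, "ay": 0, "az": 0}]'

```text
t: 4.18
position: [0.5287, 0.046, 0.2979]
orientation: [[-0.647, 0.644, 0.407], [0.688, 0.724, -0.052], [-0.328, 0.247, -0.912]]
ft_force: [-0.8, 3.7, 2.9]
grip_width: 0.047
gripper_force: 32.3
```

```bash
python3 st.py; python3 - <<'E'
from look import *
im=snapshot("wrist");t=snapshot("scene");cv2.imwrite("pics/w2.png",np.hstack([cv2.resize(im[100:340,120:400],None,fx=1.4,fy=1.4),cv2.resize(t[150:270,240:380],None,fx=2.8,fy=2.8)]))
E
```

```text
4.1833 [0.5287 0.046  0.2979] [[-0.647, 0.644, 0.407], [0.688, 0.724, -0.052], [-0.328, 0.247, -0.912]] Ftool [ 2.2  2.9 -3.1] Mtool [-0.57  0.41  0.02] 0.04704039212014045 32.32763886451721 [ -8.2   2.1 113.3   0.6  40.5 -54.4]
```

View pics/w2.png

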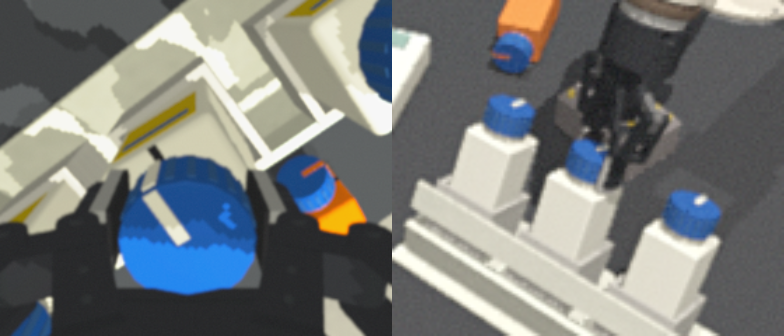

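The stripe still points at the labelled face although the gripper turned 37°: the pads slipped, so the middle cap is tight. I'll let go and test the next one (+y).

play_rows --rows '[{"claw": 1, "dx": 0, "dy": 0, "dz": 0, "ax": 0, "ay": 0, "az": 0}, {"claw": 1, "dx": 0, "dy": 0, "dz": 0, "ax": 0, "ay": 0, "az": 0}, {"claw": 1, "dx": 0, "dy": 0, "dz": 0, "ax": 0, "ay": 0, "az": 0}, {"claw": 1, "dx": 0, "dy": 0, "dz": -15, "ax": 0, "ay": 0, "az": 0}, {"claw": 1, "dx": 0, "dy": 0, "dz": -35, "ax": 0, "ay": 0, "az": 0}]'

```text
t: 4.7
position: [0.5066, 0.0474, 0.3377]
orientation: [[-0.653, 0.647, 0.394], [0.686, 0.725, -0.052], [-0.319, 0.237, -0.918]]
ft_force: [0.4, -0.2, -0.3]
grip_width: 0.0853
gripper_force: 0.0
```

```bash
python3 st.py; python3 - <<'E'
from look import *
c=np.array([.6063,.1402,.1557]);p=c+AX*.2;plan(p,R0,10);plan(c+AX*.155,R0,5,(p,R0))
E
```

```text
4.7 [0.5066 0.0474 0.3377] [[-0.653, 0.647, 0.394], [0.686, 0.725, -0.052], [-0.319, 0.237, -0.918]] Ftool [-0.3  0.1  0.5] Mtool [ 0.08  0.17 -0.02] 0.08526337421039089 0.0 [ -8.4  -4.3 114.5   0.5  46.4 -54.6]
N 10 d [ 3.2 10.2  0.1] a [-0.0004 -0.0011 -0.0639] |d| 10.7
N 5 d [0. 0. 9.] a [0. 0. 0.] |d| 9.0
```

play_rows --rows '[{"claw": 1, "dx": 3.2, "dy": 10.2, "dz": 0, "ax": 0, "ay": -0.001, "az": -0.064}, {"claw": 1, "dx": 3.2, "dy": 10.2, "dz": 0, "ax": 0, "ay": -0.001, "az": -0.064}, {"claw": 1, "dx": 3.2, "dy": 10.2, "dz": 0, "ax": 0, "ay": -0.001, "az": -0.064}, {"claw": 1, "dx": 3.2, "dy": 10.2, "dz": 0, "ax": 0, "ay": -0.001, "az": -0.064}, {"claw": 1, "dx": 3.2, "dy": 10.2, "dz": 0, "ax": 0, "ay": -0.001, "az": -0.064}]'

```text
t: 5.12
position: [0.5247, 0.0983, 0.3462]
orientation: [[-0.819, 0.404, 0.407], [0.419, 0.906, -0.056], [-0.391, 0.125, -0.912]]
ft_force: [-0.4, 0.2, -0.2]
grip_width: 0.0854
gripper_force: 0.0
```

play_rows --rows '[{"claw": 1, "dx": 3.2, "dy": 10.2, "dz": 0, "ax": 0, "ay": -0.001, "az": -0.064}, {"claw": 1, "dx": 3.2, "dy": 10.2, "dz": 0, "ax": 0, "ay": -0.001, "az": -0.064}, {"claw": 1, "dx": 3.2, "dy": 10.2, "dz": 0, "ax": 0, "ay": -0.001, "az": -0.064}, {"claw": 1, "dx": 3.2, "dy": 10.2, "dz": 0, "ax": 0, "ay": -0.001, "az": -0.064}, {"claw": 1, "dx": 3.2, "dy": 10.2, "dz": 0, "ax": 0, "ay": -0.001, "az": -0.064}]'

```text
t: 5.53
position: [0.5261, 0.1515, 0.3434]
orientation: [[-0.903, 0.126, 0.411], [0.113, 0.992, -0.057], [-0.415, -0.005, -0.91]]
ft_force: [0.6, -0.2, -0.2]
grip_width: 0.0855
gripper_force: 0.0
```

play_rows --rows '[{"claw": 1, "dx": 0, "dy": 0, "dz": 0, "ax": 0, "ay": 0, "az": 0}, {"claw": 1, "dx": 0, "dy": 0, "dz": 0, "ax": 0, "ay": 0, "az": 0}, {"claw": 1, "dx": 0, "dy": 0, "dz": 0, "ax": 0, "ay": 0, "az": 0}, {"claw": 1, "dx": 0, "dy": 0, "dz": 0, "ax": 0, "ay": 0, "az": 0}, {"claw": 1, "dx": 0, "dy": 0, "dz": 0, "ax": 0, "ay": 0, "az": 0}]'

```text
t: 5.95
position: [0.5263, 0.1507, 0.3438]
orientation: [[-0.902, 0.131, 0.412], [0.118, 0.991, -0.057], [-0.415, -0.003, -0.91]]
ft_force: [-0.9, 0.6, 0.1]
grip_width: 0.0856
gripper_force: 0.0
```

```bash
python3 st.py; python3 - <<'E'
from look import *
c=np.array([.6063,.1402,.1557]);plan(c+AX*.155,R0,5)
E
```

```text
5.95 [0.5263 0.1507 0.3438] [[-0.902, 0.131, 0.412], [0.118, 0.991, -0.057], [-0.415, -0.003, -0.91]] Ftool [ 0.8  0.5 -0.5] Mtool [ 0.02  0.23 -0.06] 0.08555051297312828 0.0 [  4.6   1.5 108.1  -7.1  46.5 -74.1]
N 5 d [0.7 0.  9.9] a [-0.0007  0.0017 -0.0001] |d| 10.0
```

play_rows --rows '[{"claw": 1, "dx": 0.7, "dy": 0, "dz": 9.9, "ax": 0, "ay": 0.0017, "az": 0}, {"claw": 1, "dx": 0.7, "dy": 0, "dz": 9.9, "ax": 0, "ay": 0.0017, "az": 0}, {"claw": 1, "dx": 0.7, "dy": 0, "dz": 9.9, "ax": 0, "ay": 0.0017, "az": 0}, {"claw": 1, "dx": 0.7, "dy": 0, "dz": 9.9, "ax": 0, "ay": 0.0017, "az": 0}, {"claw": 1, "dx": 0.7, "dy": 0, "dz": 9.9, "ax": 0, "ay": 0.0017, "az": 0}]'

```text
t: 6.37
position: [0.5434, 0.1488, 0.2955]
orientation: [[-0.906, 0.129, 0.402], [0.117, 0.992, -0.056], [-0.406, -0.004, -0.914]]
ft_force: [0.1, 0.6, -0.2]
grip_width: 0.0852
gripper_force: 0.0
```

play_rows --rows '[{"claw": -0.5, "dx": 0, "dy": 0, "dz": 0, "ax": 0, "ay": 0, "az": 0}, {"claw": -0.5, "dx": 0, "dy": 0, "dz": 0, "ax": 0, "ay": 0, "az": 0}, {"claw": -0.5, "dx": 0, "dy": 0, "dz": 0, "ax": 0, "ay": 0, "az": 0}, {"claw": -0.5, "dx": 0, "dy": 0, "dz": 0, "ax": 0, "ay": 0, "az": 0}, {"claw": -0.5, "dx": 0, "dy": 0, "dz": 0, "ax": 0, "ay": 0, "az": 0}]'

```text
t: 6.78
position: [0.5433, 0.1491, 0.2977]
orientation: [[-0.905, 0.129, 0.405], [0.117, 0.992, -0.055], [-0.408, -0.003, -0.913]]
ft_force: [0.7, 0.5, -1.0]
grip_width: 0.0471
gripper_force: 31.5
```

play_rows --rows '[{"claw": -0.5, "dx": 0, "dy": 0, "dz": 0, "ax": 0, "ay": 0, "az": 0.08}, {"claw": -0.5, "dx": 0, "dy": 0, "dz": 0, "ax": 0, "ay": 0, "az": 0.08}, {"claw": -0.5, "dx": 0, "dy": 0, "dz": 0, "ax": 0, "ay": 0, "az": 0.08}, {"claw": -0.5, "dx": 0, "dy": 0, "dz": 0, "ax": 0, "ay": 0, "az": 0.08}, {"claw": -0.5, "dx": 0, "dy": 0, "dz": 0, "ax": 0, "ay": 0, "az": 0.08}]'

```text
t: 7.2
position: [0.5433, 0.1498, 0.2981]
orientation: [[-0.782, 0.472, 0.406], [0.495, 0.867, -0.054], [-0.378, 0.159, -0.912]]
ft_force: [0.5, 3.5, 0.6]
grip_width: 0.047
gripper_force: 32.2
```

play_rows --rows '[{"claw": -0.5, "dx": 0, "dy": 0, "dz": 0, "ax": 0, "ay": 0, "az": 0.08}, {"claw": -0.5, "dx": 0, "dy": 0, "dz": 0, "ax": 0, "ay": 0, "az": 0.08}, {"claw": -0.5, "dx": 0, "dy": 0, "dz": 0, "ax": 0, "ay": 0, "az": 0.08}, {"claw": -0.5, "dx": 0, "dy": 0, "dz": 0, "ax": 0, "ay": 0, "az": 0.08}, {"claw": -0.5, "dx": 0, "dy": 0, "dz": 0, "ax": 0, "ay": 0, "az": 0}]'

```text
t: 7.62
position: [0.5442, 0.1494, 0.299]
orientation: [[-0.593, 0.694, 0.409], [0.743, 0.667, -0.055], [-0.311, 0.271, -0.911]]
ft_force: [2.8, 1.7, 1.9]
grip_width: 0.0473
gripper_force: 32.2
```

```bash
python3 st.py; python3 - <<'E'
from look import *
im=snapshot("wrist");t=snapshot("scene");cv2.imwrite("pics/w3.png",np.hstack([cv2.resize(im[100:340,120:400],None,fx=1.4,fy=1.4),cv2.resize(t[150:270,240:380],None,fx=2.8,fy=2.8)]))
E
```

```text
7.6167 [0.5442 0.1494 0.299 ] [[-0.593, 0.694, 0.409], [0.743, 0.667, -0.055], [-0.311, 0.271, -0.911]] Ftool [-1.   3.6 -0.7] Mtool [-0.7   0.05 -0.07] 0.047257978949628805 32.20249950885773 [  4.2   7.4 107.5  -7.4  41.5 -32.5]
```

View pics/w3.png

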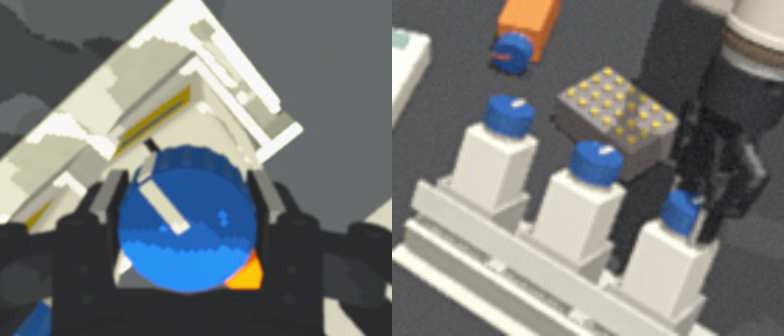

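Again the stripe still points to the label, so the pads slipped and the +y cap is tight too. Now the -y bottle.

play_rows --rows '[{"claw": 1, "dx": 0, "dy": 0, "dz": 0, "ax": 0, "ay": 0, "az": 0}, {"claw": 1, "dx": 0, "dy": 0, "dz": 0, "ax": 0, "ay": 0, "az": 0}, {"claw": 1, "dx": 0, "dy": 0, "dz": 0, "ax": 0, "ay": 0, "az": 0}, {"claw": 1, "dx": 0, "dy": 0, "dz": -15, "ax": 0, "ay": 0, "az": 0}, {"claw": 1, "dx": 0, "dy": 0, "dz": -38, "ax": 0, "ay": 0, "az": 0}]'

```text
t: 8.13
position: [0.5201, 0.1511, 0.3402]
orientation: [[-0.599, 0.698, 0.392], [0.742, 0.668, -0.057], [-0.302, 0.256, -0.918]]
ft_force: [0.2, -0.1, 0.2]
grip_width: 0.0856
gripper_force: 0.0
```

```bash
python3 st.py; python3 - <<'E'
from look import *
c=np.array([.5792,-.069,.155]);p=c+AX*.205;plan(p,R0,15)
E
```

```text
8.1333 [0.5201 0.1511 0.3402] [[-0.599, 0.698, 0.392], [0.742, 0.668, -0.057], [-0.302, 0.256, -0.918]] Ftool [-0.3  0.2 -0.1] Mtool [ 0.13  0.11 -0.  ] 0.08558649389139142 0.0 [  4.7   1.2 108.8  -7.   47.4 -33. ]
N 15 d [ -5.6 -13.2   0. ] a [-0.0007 -0.0006 -0.0479] |d| 14.3
```

play_rows --rows '[{"claw": 1, "dx": -5.6, "dy": -13.2, "dz": 0, "ax": -0.0007, "ay": -0.0006, "az": -0.048}, {"claw": 1, "dx": -5.6, "dy": -13.2, "dz": 0, "ax": -0.0007, "ay": -0.0006, "az": -0.048}, {"claw": 1, "dx": -5.6, "dy": -13.2, "dz": 0, "ax": -0.0007, "ay": -0.0006, "az": -0.048}, {"claw": 1, "dx": -5.6, "dy": -13.2, "dz": 0, "ax": -0.0007, "ay": -0.0006, "az": -0.048}, {"claw": 1, "dx": -5.6, "dy": -13.2, "dz": 0, "ax": -0.0007, "ay": -0.0006, "az": -0.048}]'

```text
t: 8.55
position: [0.4977, 0.0839, 0.3386]
orientation: [[-0.745, 0.53, 0.406], [0.559, 0.828, -0.055], [-0.365, 0.186, -0.912]]
ft_force: [0.8, 0.2, 0.0]
grip_width: 0.0851
gripper_force: 0.0
```

play_rows --rows '[{"claw": 1, "dx": -5.6, "dy": -13.2, "dz": 0, "ax": -0.0007, "ay": -0.0006, "az": -0.048}, {"claw": 1, "dx": -5.6, "dy": -13.2, "dz": 0, "ax": -0.0007, "ay": -0.0006, "az": -0.048}, {"claw": 1, "dx": -5.6, "dy": -13.2, "dz": 0, "ax": -0.0007, "ay": -0.0006, "az": -0.048}, {"claw": 1, "dx": -5.6, "dy": -13.2, "dz": 0, "ax": -0.0007, "ay": -0.0006, "az": -0.048}, {"claw": 1, "dx": -5.6, "dy": -13.2, "dz": 0, "ax": -0.0007, "ay": -0.0006, "az": -0.048}]'

```text
t: 8.97
position: [0.4897, 0.0128, 0.3392]
orientation: [[-0.848, 0.337, 0.41], [0.346, 0.937, -0.053], [-0.402, 0.097, -0.911]]
ft_force: [-0.0, -0.3, -0.4]
grip_width: 0.0856
gripper_force: 0.0
```

play_rows --rows '[{"claw": 1, "dx": -5.6, "dy": -13.2, "dz": 0, "ax": -0.0007, "ay": -0.0006, "az": -0.048}, {"claw": 1, "dx": -5.6, "dy": -13.2, "dz": 0, "ax": -0.0007, "ay": -0.0006, "az": -0.048}, {"claw": 1, "dx": -5.6, "dy": -13.2, "dz": 0, "ax": -0.0007, "ay": -0.0006, "az": -0.048}, {"claw": 1, "dx": -5.6, "dy": -13.2, "dz": 0, "ax": -0.0007, "ay": -0.0006, "az": -0.048}, {"claw": 1, "dx": -5.6, "dy": -13.2, "dz": 0, "ax": -0.0007, "ay": -0.0006, "az": -0.048}]'

```text
t: 9.38
position: [0.4975, -0.0579, 0.3468]
orientation: [[-0.902, 0.124, 0.413], [0.114, 0.992, -0.05], [-0.416, 0.002, -0.909]]
ft_force: [-0.2, -0.7, 0.5]
grip_width: 0.0854
gripper_force: 0.0
```

play_rows --rows '[{"claw": 1, "dx": 0, "dy": 0, "dz": 0, "ax": 0, "ay": 0, "az": 0}, {"claw": 1, "dx": 0, "dy": 0, "dz": 0, "ax": 0, "ay": 0, "az": 0}, {"claw": 1, "dx": 0, "dy": 0, "dz": 0, "ax": 0, "ay": 0, "az": 0}, {"claw": 1, "dx": 0, "dy": 0, "dz": 0, "ax": 0, "ay": 0, "az": 0}, {"claw": 1, "dx": 0, "dy": 0, "dz": 0, "ax": 0, "ay": 0, "az": 0}]'

```text
t: 9.8
position: [0.4978, -0.0565, 0.3472]
orientation: [[-0.901, 0.126, 0.415], [0.116, 0.992, -0.05], [-0.418, 0.003, -0.909]]
ft_force: [-0.1, 0.2, -0.1]
grip_width: 0.0851
gripper_force: 0.0
```

```bash
python3 st.py; python3 - <<'E'
from look import *
c=np.array([.5792,-.069,.155]);plan(c+AX*.155,R0,5)
E
```

```text
9.8 [ 0.4978 -0.0565  0.3472] [[-0.901, 0.126, 0.415], [0.116, 0.992, -0.05], [-0.418, 0.003, -0.909]] Ftool [0.2 0.2 0. ] Mtool [0.02 0.18 0.  ] 0.08513737126769899 0.0 [ -22.    -6.8  115.8    8.5   47.4 -109.2]
N 5 d [ 0.7 -0.4 10.8] a [0.0008 0.0022 0.0003] |d| 10.8
```

play_rows --rows '[{"claw": 1, "dx": 0.7, "dy": -0.4, "dz": 10.8, "ax": 0.0008, "ay": 0.0022, "az": 0}, {"claw": 1, "dx": 0.7, "dy": -0.4, "dz": 10.8, "ax": 0.0008, "ay": 0.0022, "az": 0}, {"claw": 1, "dx": 0.7, "dy": -0.4, "dz": 10.8, "ax": 0.0008, "ay": 0.0022, "az": 0}, {"claw": 1, "dx": 0.7, "dy": -0.4, "dz": 10.8, "ax": 0.0008, "ay": 0.0022, "az": 0}, {"claw": 1, "dx": 0.7, "dy": -0.4, "dz": 10.8, "ax": 0.0008, "ay": 0.0022, "az": 0}]'

```text
t: 10.22
position: [0.5168, -0.0614, 0.295]
orientation: [[-0.906, 0.128, 0.403], [0.117, 0.992, -0.053], [-0.407, -0.001, -0.914]]
ft_force: [-0.2, 0.3, 0.1]
grip_width: 0.085
gripper_force: 0.0
```

play_rows --rows '[{"claw": -0.5, "dx": 0, "dy": 0, "dz": 0, "ax": 0, "ay": 0, "az": 0}, {"claw": -0.5, "dx": 0, "dy": 0, "dz": 0, "ax": 0, "ay": 0, "az": 0}, {"claw": -0.5, "dx": 0, "dy": 0, "dz": 0, "ax": 0, "ay": 0, "az": 0}, {"claw": -0.5, "dx": 0, "dy": 0, "dz": 0, "ax": 0, "ay": 0, "az": 0}, {"claw": -0.5, "dx": 0, "dy": 0, "dz": 0, "ax": 0, "ay": 0, "az": 0}]'

```text
t: 10.63
position: [0.5168, -0.0615, 0.2972]
orientation: [[-0.905, 0.128, 0.405], [0.117, 0.992, -0.053], [-0.409, -0.001, -0.913]]
ft_force: [0.7, 1.4, -2.0]
grip_width: 0.0472
gripper_force: 31.4
```

play_rows --rows '[{"claw": -0.5, "dx": 0, "dy": 0, "dz": 0, "ax": 0, "ay": 0, "az": 0.08}, {"claw": -0.5, "dx": 0, "dy": 0, "dz": 0, "ax": 0, "ay": 0, "az": 0.08}, {"claw": -0.5, "dx": 0, "dy": 0, "dz": 0, "ax": 0, "ay": 0, "az": 0.08}, {"claw": -0.5, "dx": 0, "dy": 0, "dz": 0, "ax": 0, "ay": 0, "az": 0.08}, {"claw": -0.5, "dx": 0, "dy": 0, "dz": 0, "ax": 0, "ay": 0, "az": 0.08}]'

```text
t: 11.05
position: [0.5169, -0.0615, 0.2974]
orientation: [[-0.782, 0.473, 0.406], [0.497, 0.866, -0.053], [-0.377, 0.16, -0.912]]
ft_force: [2.0, 1.5, -1.2]
grip_width: 0.0475
gripper_force: 31.4
```

play_rows --rows '[{"claw": -0.5, "dx": 0, "dy": 0, "dz": 0, "ax": 0, "ay": 0, "az": 0.08}, {"claw": -0.5, "dx": 0, "dy": 0, "dz": 0, "ax": 0, "ay": 0, "az": 0.08}, {"claw": -0.5, "dx": 0, "dy": 0, "dz": 0, "ax": 0, "ay": 0, "az": 0.08}, {"claw": -0.5, "dx": 0, "dy": 0, "dz": 0, "ax": 0, "ay": 0, "az": 0.08}, {"claw": -0.5, "dx": 0, "dy": 0, "dz": 0, "ax": 0, "ay": 0, "az": 0}]'

```text
t: 11.47
position: [0.517, -0.0613, 0.2975]
orientation: [[-0.594, 0.694, 0.406], [0.743, 0.667, -0.053], [-0.308, 0.27, -0.912]]
ft_force: [2.2, 2.5, -0.7]
grip_width: 0.0471
gripper_force: 31.6
```

```bash
python3 st.py; python3 - <<'E'
from look import *
im=snapshot("wrist");t=snapshot("scene");cv2.imwrite("pics/w4.png",np.hstack([cv2.resize(im[100:340,120:400],None,fx=1.4,fy=1.4),cv2.resize(t[150:270,240:380],None,fx=2.8,fy=2.8)]))
E
```

```text
11.4667 [ 0.517  -0.0613  0.2975] [[-0.594, 0.694, 0.406], [0.743, 0.667, -0.053], [-0.308, 0.27, -0.912]] Ftool [0.7 3.  1.4] Mtool [-0.47  0.36 -0.02] 0.047064651352485734 31.643264293670654 [-21.6   0.4 115.    8.7  41.4 -68.2]
```

View pics/w4.png

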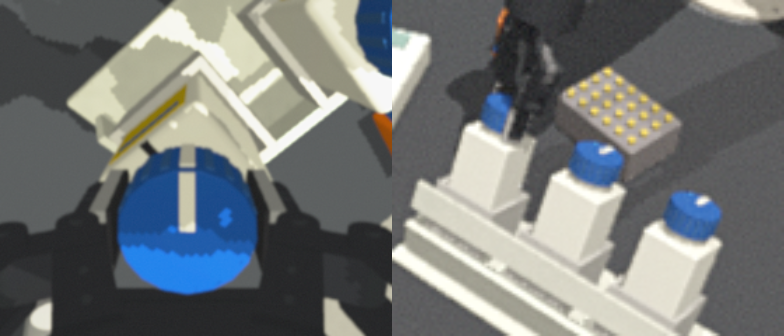

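The stripe now stays in line with the turned gripper, away from the label, so the -y cap turned about 0.72 rad. This is the loose one. I'll grip firmer and pull it out along its axis.

play_rows --rows '[{"claw": -0.5, "dx": 0, "dy": 0, "dz": 0, "ax": 0, "ay": 0, "az": 0}, {"claw": -0.5, "dx": 0, "dy": 0, "dz": -3, "ax": 0, "ay": 0, "az": 0}, {"claw": -0.5, "dx": 0, "dy": 0, "dz": -7, "ax": 0, "ay": 0, "az": 0}, {"claw": -0.5, "dx": 0, "dy": 0, "dz": -10, "ax": 0, "ay": 0, "az": 0}, {"claw": -0.5, "dx": 0, "dy": 0, "dz": -10, "ax": 0, "ay": 0, "az": 0}]' --force 90

```text
t: 11.98
position: [0.5041, -0.06, 0.3236]
orientation: [[-0.597, 0.693, 0.403], [0.741, 0.669, -0.053], [-0.307, 0.267, -0.913]]
ft_force: [4.7, 1.0, -5.9]
grip_width: 0.0461
gripper_force: 93.2
```

```bash
python3 st.py
```

```text
11.9833 [ 0.5041 -0.06    0.3236] [[-0.597, 0.693, 0.403], [0.741, 0.669, -0.053], [-0.307, 0.267, -0.913]] Ftool [-0.3  2.3  7.3] Mtool [-0.48  0.11 -0.02] 0.04605150611889671 93.23551297187805 [-22.   -3.8 115.8   8.3  45.  -68.1]
```

Pulling along the axis with mild side force; I continue.

play_rows --rows '[{"claw": -0.5, "dx": 0, "dy": 0, "dz": -10, "ax": 0, "ay": 0, "az": 0}, {"claw": -0.5, "dx": 0, "dy": 0, "dz": -10, "ax": 0, "ay": 0, "az": 0}, {"claw": -0.5, "dx": 0, "dy": 0, "dz": -10, "ax": 0, "ay": 0, "az": 0}, {"claw": -0.5, "dx": 0, "dy": 0, "dz": -10, "ax": 0, "ay": 0, "az": 0}, {"claw": -0.5, "dx": 0, "dy": 0, "dz": -10, "ax": 0, "ay": 0, "az": 0}]'

```text
t: 12.4
position: [0.4836, -0.0573, 0.3703]
orientation: [[-0.597, 0.694, 0.403], [0.742, 0.669, -0.053], [-0.307, 0.267, -0.914]]
ft_force: [0.3, 0.4, -5.4]
grip_width: 0.0456
gripper_force: 94.0
```

play_rows --rows '[{"claw": -0.5, "dx": 0, "dy": 0, "dz": -10, "ax": 0, "ay": 0, "az": 0}, {"claw": -0.5, "dx": 0, "dy": 0, "dz": -10, "ax": 0, "ay": 0, "az": 0}, {"claw": -0.5, "dx": 0, "dy": 0, "dz": -10, "ax": 0, "ay": 0, "az": 0}, {"claw": -0.5, "dx": 0, "dy": 0, "dz": -10, "ax": 0, "ay": 0, "az": 0}, {"claw": -0.5, "dx": 0, "dy": 0, "dz": 0, "ax": 0, "ay": 0, "az": 0}]'

```text
t: 12.82
position: [0.4682, -0.0553, 0.4092]
orientation: [[-0.595, 0.692, 0.408], [0.741, 0.669, -0.055], [-0.311, 0.27, -0.911]]
ft_force: [0.8, 0.7, -5.0]
grip_width: 0.046
gripper_force: 94.2
```

```bash
cat >> look.py <<'E'
h=np.radians(44);yd=np.array([np.cos(h),np.sin(h),0]);zd=np.array([0,0,-1.]);RD=np.column_stack([np.cross(yd,zd),yd,zd])
E
python3 st.py; python3 - <<'E'
from look import *
cv2.imwrite("pics/w5.png",np.hstack([cv2.resize(snapshot("wrist"),(400,300)),cv2.resize(snapshot("scene")[100:280,220:420],None,fx=1.667,fy=1.667)[:300,:390]]))
w=np.array([.46,-.03,.46]);plan(w,RD,10);plan(np.array([.487,.36,.46]),RD,20,(w,RD))
E
```

```text
12.8167 [ 0.4682 -0.0553  0.4092] [[-0.595, 0.692, 0.408], [0.741, 0.669, -0.055], [-0.311, 0.27, -0.911]] Ftool [ 1.6 -0.3  4.8] Mtool [ 0.31  0.35 -0.06] 0.045957483982958076 94.18853044509888 [-23.3 -15.4 115.8   7.7  56.3 -67.7]
N 10 d [ 1.5  1.9 -5.5] a [ 0.027   0.0324 -0.0045] |d| 6.0
N 20 d [13.1 14.5  0. ] a [0. 0. 0.] |d| 19.5
```

View pics/w5.png

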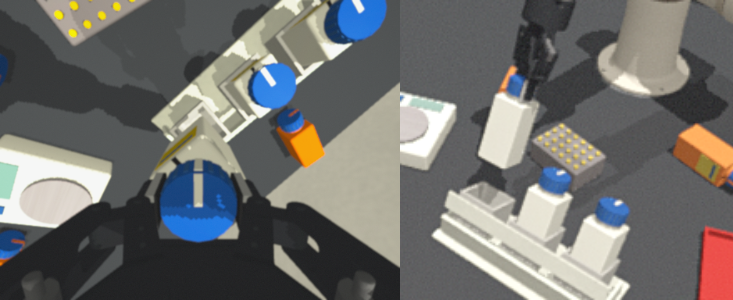

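The bottle is out and held in line with the tool, its place at the left of the rack empty and the other two still in place. Now I bring it upright and carry it over in front of the rack.

play_rows --rows '[{"claw": -0.5, "dx": 1.5, "dy": 1.9, "dz": -5.5, "ax": 0.027, "ay": 0.0324, "az": -0.0045}, {"claw": -0.5, "dx": 1.5, "dy": 1.9, "dz": -5.5, "ax": 0.027, "ay": 0.0324, "az": -0.0045}, {"claw": -0.5, "dx": 1.5, "dy": 1.9, "dz": -5.5, "ax": 0.027, "ay": 0.0324, "az": -0.0045}, {"claw": -0.5, "dx": 1.5, "dy": 1.9, "dz": -5.5, "ax": 0.027, "ay": 0.0324, "az": -0.0045}, {"claw": -0.5, "dx": 1.5, "dy": 1.9, "dz": -5.5, "ax": 0.027, "ay": 0.0324, "az": -0.0045}]'

```text
t: 13.33
position: [0.4612, -0.042, 0.432]
orientation: [[-0.662, 0.721, 0.204], [0.733, 0.68, -0.024], [-0.156, 0.133, -0.979]]
ft_force: [0.0, -0.5, -4.3]
grip_width: 0.0459
gripper_force: 93.9
```

play_rows --rows '[{"claw": -0.5, "dx": 1.5, "dy": 1.9, "dz": -5.5, "ax": 0.027, "ay": 0.0324, "az": -0.0045}, {"claw": -0.5, "dx": 1.5, "dy": 1.9, "dz": -5.5, "ax": 0.027, "ay": 0.0324, "az": -0.0045}, {"claw": -0.5, "dx": 1.5, "dy": 1.9, "dz": -5.5, "ax": 0.027, "ay": 0.0324, "az": -0.0045}, {"claw": -0.5, "dx": 1.5, "dy": 1.9, "dz": -5.5, "ax": 0.027, "ay": 0.0324, "az": -0.0045}, {"claw": -0.5, "dx": 1.5, "dy": 1.9, "dz": -5.5, "ax": 0.027, "ay": 0.0324, "az": -0.0045}]'

```text
t: 13.75
position: [0.4599, -0.0297, 0.4594]
orientation: [[-0.695, 0.719, -0.003], [0.719, 0.695, 0.001], [0.002, -0.002, -1.0]]
ft_force: [0.4, 0.2, -5.0]
grip_width: 0.0458
gripper_force: 93.9
```

play_rows --rows '[{"claw": -0.5, "dx": 5, "dy": 6, "dz": 0, "ax": 0, "ay": 0, "az": 0}, {"claw": -0.5, "dx": 10, "dy": 11, "dz": 0, "ax": 0, "ay": 0, "az": 0}, {"claw": -0.5, "dx": 13, "dy": 14, "dz": 0, "ax": 0, "ay": 0, "az": 0}, {"claw": -0.5, "dx": 13, "dy": 14, "dz": 0, "ax": 0, "ay": 0, "az": 0}, {"claw": -0.5, "dx": 13, "dy": 14, "dz": 0, "ax": 0, "ay": 0, "az": 0}]'

```text
t: 14.17
position: [0.4647, 0.0513, 0.459]
orientation: [[-0.695, 0.719, 0.0], [0.719, 0.695, 0.001], [0.0, 0.001, -1.0]]
ft_force: [0.5, -0.0, -4.9]
grip_width: 0.0457
gripper_force: 93.8
```

```bash
python3 st.py; python3 - <<'E'
from look import *
plan(np.array([.487,.36,.42]),RD,15)
E
```

```text
14.1667 [0.4647 0.0513 0.459 ] [[-0.695, 0.719, 0.0], [0.719, 0.695, 0.001], [0.0, 0.001, -1.0]] Ftool [-0.4  0.3  4.9] Mtool [-0.02  0.01 -0.04] 0.045748686272511066 93.80823612213135 [ -8.6  -9.3 103.7   0.   85.6 -52.6]
N 15 d [13.8 15.4  2.6] a [ 0. -0. -0.] |d| 20.8
```

play_rows --rows '[{"claw": -0.5, "dx": 14, "dy": 16, "dz": 2.6, "ax": 0, "ay": 0, "az": 0}, {"claw": -0.5, "dx": 14, "dy": 16, "dz": 2.6, "ax": 0, "ay": 0, "az": 0}, {"claw": -0.5, "dx": 14, "dy": 16, "dz": 2.6, "ax": 0, "ay": 0, "az": 0}, {"claw": -0.5, "dx": 14, "dy": 16, "dz": 2.6, "ax": 0, "ay": 0, "az": 0}, {"claw": -0.5, "dx": 14, "dy": 16, "dz": 2.6, "ax": 0, "ay": 0, "az": 0}]'

```text
t: 14.58
position: [0.4734, 0.1576, 0.4459]
orientation: [[-0.695, 0.719, 0.0], [0.719, 0.695, 0.001], [0.001, 0.001, -1.0]]
ft_force: [0.1, -0.2, -5.1]
grip_width: 0.0461
gripper_force: 93.8
```

play_rows --rows '[{"claw": -0.5, "dx": 14, "dy": 16, "dz": 2.6, "ax": 0, "ay": 0, "az": 0}, {"claw": -0.5, "dx": 14, "dy": 16, "dz": 2.6, "ax": 0, "ay": 0, "az": 0}, {"claw": -0.5, "dx": 14, "dy": 16, "dz": 2.6, "ax": 0, "ay": 0, "az": 0}, {"claw": -0.5, "dx": 14, "dy": 16, "dz": 2.6, "ax": 0, "ay": 0, "az": 0}, {"claw": -0.5, "dx": 14, "dy": 16, "dz": 2.6, "ax": 0, "ay": 0, "az": 0}]'

```text
t: 15.0
position: [0.4822, 0.2636, 0.4327]
orientation: [[-0.695, 0.719, -0.0], [0.719, 0.695, 0.001], [0.001, 0.001, -1.0]]
ft_force: [-0.0, 0.0, -4.6]
grip_width: 0.046
gripper_force: 93.8
```

play_rows --rows '[{"claw": -0.5, "dx": 14, "dy": 15, "dz": 2.6, "ax": 0, "ay": 0, "az": 0}, {"claw": -0.5, "dx": 14, "dy": 15, "dz": 2.6, "ax": 0, "ay": 0, "az": 0}, {"claw": -0.5, "dx": 13, "dy": 14, "dz": 2.6, "ax": 0, "ay": 0, "az": 0}, {"claw": -0.5, "dx": 8, "dy": 10, "dz": 2.6, "ax": 0, "ay": 0, "az": 0}, {"claw": -0.5, "dx": 4, "dy": 5, "dz": 2.6, "ax": 0, "ay": 0, "az": 0}]'

```text
t: 15.42
position: [0.4877, 0.3428, 0.4198]
orientation: [[-0.696, 0.718, -0.001], [0.718, 0.696, 0.001], [0.001, -0.0, -1.0]]
ft_force: [-0.6, 0.3, -5.3]
grip_width: 0.046
gripper_force: 93.7
```

```bash
python3 st.py; python3 - <<'E'
from look import *
t=snapshot("top");u=snapshot("scene");cv2.imwrite("pics/w6.png",np.hstack([cv2.resize(t[150:290,80:260],None,fx=2.2,fy=2.2),cv2.resize(u[190:330,330:500],None,fx=2.2,fy=2.2)]))
plan(np.array([.487,.36,.302]),RD,10)
E
```

```text
15.4167 [0.4877 0.3428 0.4198] [[-0.696, 0.718, -0.001], [0.718, 0.696, 0.001], [0.001, -0.0, -1.0]] Ftool [ 0.6 -0.3  5.3] Mtool [-0.02 -0.07  0.01] 0.04602357325817948 93.67059588432312 [ 23.5  11.6  86.9   0.1  81.5 -20.6]
N 10 d [ 1.4  1.2 11.8] a [-0.0002 -0.0001  0.0001] |d| 11.9
```

View pics/w6.png

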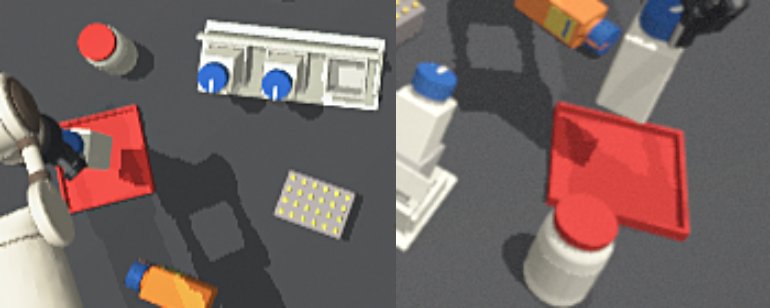

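The bottle hangs upright over the tray, with nothing else disturbed. I descend to just above the floor.

play_rows --rows '[{"claw": -0.5, "dx": 1.4, "dy": 1.2, "dz": 12, "ax": 0, "ay": 0, "az": 0}, {"claw": -0.5, "dx": 1.4, "dy": 1.2, "dz": 12, "ax": 0, "ay": 0, "az": 0}, {"claw": -0.5, "dx": 1.4, "dy": 1.2, "dz": 12, "ax": 0, "ay": 0, "az": 0}, {"claw": -0.5, "dx": 1.4, "dy": 1.2, "dz": 12, "ax": 0, "ay": 0, "az": 0}, {"claw": -0.5, "dx": 1.4, "dy": 1.2, "dz": 12, "ax": 0, "ay": 0, "az": 0}]'

```text
t: 15.93
position: [0.4871, 0.3499, 0.3589]
orientation: [[-0.694, 0.72, -0.002], [0.72, 0.694, -0.001], [0.001, -0.002, -1.0]]
ft_force: [-0.3, -0.4, -4.7]
grip_width: 0.0462
gripper_force: 93.8
```

play_rows --rows '[{"claw": -0.5, "dx": 1.4, "dy": 1.2, "dz": 12, "ax": 0, "ay": 0, "az": 0}, {"claw": -0.5, "dx": 1.4, "dy": 1.2, "dz": 12, "ax": 0, "ay": 0, "az": 0}, {"claw": -0.5, "dx": 0, "dy": 0, "dz": 12, "ax": 0, "ay": 0, "az": 0}, {"claw": -0.5, "dx": 0, "dy": 0, "dz": 10, "ax": 0, "ay": 0, "az": 0}, {"claw": -0.5, "dx": 0, "dy": 0, "dz": 5, "ax": 0, "ay": 0, "az": 0}]'

```text
t: 16.35
position: [0.4866, 0.3537, 0.3076]
orientation: [[-0.695, 0.719, -0.003], [0.719, 0.695, -0.001], [0.002, -0.003, -1.0]]
ft_force: [0.1, 0.4, -4.4]
grip_width: 0.0462
gripper_force: 93.8
```

play_rows --rows '[{"claw": -0.5, "dx": 0, "dy": 0, "dz": 2, "ax": 0, "ay": 0, "az": 0}, {"claw": -0.5, "dx": 0, "dy": 0, "dz": 2, "ax": 0, "ay": 0, "az": 0}, {"claw": -0.5, "dx": 0, "dy": 0, "dz": 0, "ax": 0, "ay": 0, "az": 0}, {"claw": -0.5, "dx": 0, "dy": 0, "dz": 0, "ax": 0, "ay": 0, "az": 0}, {"claw": -0.5, "dx": 0, "dy": 0, "dz": 0, "ax": 0, "ay": 0, "az": 0}]'

```text
t: 16.77
position: [0.4873, 0.354, 0.3066]
orientation: [[-0.695, 0.719, 0.0], [0.719, 0.695, 0.001], [0.0, 0.001, -1.0]]
ft_force: [0.4, -0.4, -5.4]
grip_width: 0.0459
gripper_force: 93.8
```

play_rows --rows '[{"claw": -0.5, "dx": 0, "dy": 0, "dz": 1.5, "ax": 0, "ay": 0, "az": 0}, {"claw": -0.5, "dx": 0, "dy": 0, "dz": 1.5, "ax": 0, "ay": 0, "az": 0}, {"claw": -0.5, "dx": 0, "dy": 0, "dz": 1.5, "ax": 0, "ay": 0, "az": 0}, {"claw": -0.5, "dx": 0, "dy": 0, "dz": 0.5, "ax": 0, "ay": 0, "az": 0}, {"claw": -0.5, "dx": 0, "dy": 0, "dz": 0, "ax": 0, "ay": 0, "az": 0}]'

```text
t: 17.18
position: [0.4869, 0.3539, 0.3005]
orientation: [[-0.695, 0.719, -0.002], [0.719, 0.695, -0.0], [0.001, -0.001, -1.0]]
ft_force: [-0.7, -0.5, -5.2]
grip_width: 0.0458
gripper_force: 93.8
```

play_rows --rows '[{"claw": -0.5, "dx": 0, "dy": 0, "dz": 1, "ax": 0, "ay": 0, "az": 0}, {"claw": -0.5, "dx": 0, "dy": 0, "dz": 1, "ax": 0, "ay": 0, "az": 0}, {"claw": -0.5, "dx": 0, "dy": 0, "dz": 1, "ax": 0, "ay": 0, "az": 0}, {"claw": -0.5, "dx": 0, "dy": 0, "dz": 0, "ax": 0, "ay": 0, "az": 0}, {"claw": -0.5, "dx": 0, "dy": 0, "dz": 0, "ax": 0, "ay": 0, "az": 0}]'

```text
t: 17.6
position: [0.487, 0.3539, 0.2977]
orientation: [[-0.695, 0.719, -0.001], [0.719, 0.695, -0.0], [0.001, -0.001, -1.0]]
ft_force: [0.7, 0.7, -5.0]
grip_width: 0.0457
gripper_force: 93.8
```

play_rows --rows '[{"claw": -0.5, "dx": 0, "dy": 0, "dz": 0.7, "ax": 0, "ay": 0, "az": 0}, {"claw": -0.5, "dx": 0, "dy": 0, "dz": 0.7, "ax": 0, "ay": 0, "az": 0}, {"claw": -0.5, "dx": 0, "dy": 0, "dz": 0.6, "ax": 0, "ay": 0, "az": 0}, {"claw": -0.5, "dx": 0, "dy": 0, "dz": 0, "ax": 0, "ay": 0, "az": 0}, {"claw": -0.5, "dx": 0, "dy": 0, "dz": 0, "ax": 0, "ay": 0, "az": 0}]'

```text
t: 18.02
position: [0.487, 0.3539, 0.2958]
orientation: [[-0.695, 0.719, -0.001], [0.719, 0.695, 0.0], [0.001, -0.001, -1.0]]
ft_force: [0.3, 0.5, -4.6]
grip_width: 0.0461
gripper_force: 93.8
```

```bash
python3 st.py
```

```text
18.0167 [0.487  0.3539 0.2958] [[-0.695, 0.719, -0.001], [0.719, 0.695, 0.0], [0.001, -0.001, -1.0]] Ftool [0.2 0.6 4.6] Mtool [ 0.02 -0.02  0.04] 0.04614451049269835 93.80324363708496 [ 24.5  18.9  92.7   0.   68.5 -19.5]
```

play_rows --rows '[{"claw": -0.5, "dx": 0, "dy": 0, "dz": 0.7, "ax": 0, "ay": 0, "az": 0}, {"claw": -0.5, "dx": 0, "dy": 0, "dz": 0.7, "ax": 0, "ay": 0, "az": 0}, {"claw": -0.5, "dx": 0, "dy": 0, "dz": 0.6, "ax": 0, "ay": 0, "az": 0}, {"claw": -0.5, "dx": 0, "dy": 0, "dz": 0, "ax": 0, "ay": 0, "az": 0}, {"claw": -0.5, "dx": 0, "dy": 0, "dz": 0, "ax": 0, "ay": 0, "az": 0}]'

```text
t: 18.43
position: [0.4874, 0.3541, 0.2951]
orientation: [[-0.695, 0.719, 0.001], [0.719, 0.695, 0.001], [0.0, 0.001, -1.0]]
ft_force: [-0.7, -0.0, 4.2]
grip_width: 0.046
gripper_force: 94.7
```

play_rows --rows '[{"claw": -0.5, "dx": 0, "dy": 0, "dz": 0.5, "ax": 0, "ay": 0, "az": 0}, {"claw": -0.5, "dx": 0, "dy": 0, "dz": 0.5, "ax": 0, "ay": 0, "az": 0}, {"claw": -0.5, "dx": 0, "dy": 0, "dz": 0.5, "ax": 0, "ay": 0, "az": 0}, {"claw": -0.5, "dx": 0, "dy": 0, "dz": 0, "ax": 0, "ay": 0, "az": 0}, {"claw": -0.5, "dx": 0, "dy": 0, "dz": 0, "ax": 0, "ay": 0, "az": 0}]'

```text
t: 18.85
position: [0.4877, 0.3544, 0.2949]
orientation: [[-0.695, 0.719, 0.002], [0.719, 0.695, 0.002], [-0.0, 0.002, -1.0]]
ft_force: [-1.7, -0.7, 10.6]
grip_width: 0.0457
gripper_force: 95.5
```

The bottle is on the floor (force now upward). I back off the press by 1 mm, open and retreat straight up.

play_rows --rows '[{"claw": -0.5, "dx": 0, "dy": 0, "dz": -1.5, "ax": 0, "ay": 0, "az": 0}, {"claw": -0.5, "dx": 0, "dy": 0, "dz": 0, "ax": 0, "ay": 0, "az": 0}, {"claw": 0, "dx": 0, "dy": 0, "dz": 0, "ax": 0, "ay": 0, "az": 0}, {"claw": 0.5, "dx": 0, "dy": 0, "dz": 0, "ax": 0, "ay": 0, "az": 0}, {"claw": 1, "dx": 0, "dy": 0, "dz": 0, "ax": 0, "ay": 0, "az": 0}]' --force 30

```text
t: 19.27
position: [0.4869, 0.3538, 0.2933]
orientation: [[-0.695, 0.719, -0.001], [0.719, 0.695, -0.0], [0.001, -0.001, -1.0]]
ft_force: [-0.0, 0.0, 0.0]
grip_width: 0.0689
gripper_force: 0.0
```

play_rows --rows '[{"claw": 1, "dx": 0, "dy": 0, "dz": 0, "ax": 0, "ay": 0, "az": 0}, {"claw": 1, "dx": 0, "dy": 0, "dz": 0, "ax": 0, "ay": 0, "az": 0}, {"claw": 1, "dx": 0, "dy": 0, "dz": 0, "ax": 0, "ay": 0, "az": 0}, {"claw": 1, "dx": 0, "dy": 0, "dz": -5, "ax": 0, "ay": 0, "az": 0}, {"claw": 1, "dx": 0, "dy": 0, "dz": -15, "ax": 0, "ay": 0, "az": 0}]'

```text
t: 19.68
position: [0.4862, 0.3535, 0.3116]
orientation: [[-0.695, 0.719, -0.006], [0.719, 0.695, -0.002], [0.002, -0.006, -1.0]]
ft_force: [0.1, 0.5, -0.8]
grip_width: 0.0855
gripper_force: 0.0
```

play_rows --rows '[{"claw": 1, "dx": 0, "dy": 0, "dz": -25, "ax": 0, "ay": 0, "az": 0}, {"claw": 1, "dx": 0, "dy": 0, "dz": -25, "ax": 0, "ay": 0, "az": 0}, {"claw": 1, "dx": 0, "dy": 0, "dz": -25, "ax": 0, "ay": 0, "az": 0}, {"claw": 1, "dx": 0, "dy": 0, "dz": -20, "ax": 0, "ay": 0, "az": 0}, {"claw": 1, "dx": 0, "dy": 0, "dz": 0, "ax": 0, "ay": 0, "az": 0}]'

```text
t: 20.1
position: [0.4881, 0.3544, 0.4149]
orientation: [[-0.695, 0.719, 0.008], [0.719, 0.695, 0.004], [-0.003, 0.009, -1.0]]
ft_force: [0.6, 0.5, 0.9]
grip_width: 0.0855
gripper_force: 0.0
```

```bash
python3 st.py; python3 - <<'E'
from look import *
t=snapshot("wrist");u=snapshot("scene");cv2.imwrite("pics/w7.png",np.hstack([cv2.resize(t,(400,300)),cv2.resize(u[140:340,235:500],(398,300))]))
E
```

```text
20.1 [0.4881 0.3544 0.4149] [[-0.695, 0.719, 0.008], [0.719, 0.695, 0.004], [-0.003, 0.009, -1.0]] Ftool [-0.1  0.8 -0.9] Mtool [-0.08 -0.02 -0.02] 0.08548901419712641 0.0 [ 24.5  12.7  86.2   0.   80.6 -19.5]
```

View pics/w7.png

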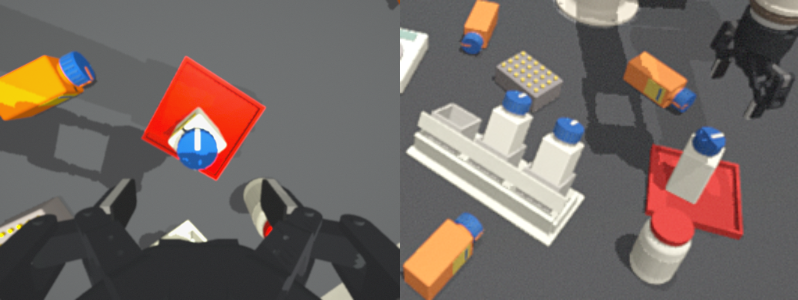

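```bash
python3 - <<'E'
from look import *
u=snapshot("scene");b=[c for c,s in blue(u,40) if 425<c[0]<455 and 220<c[1]<250];w=snapshot("wrist")
s=monitor.observe();T=np.eye(4);T[:3,:3]=s['orientation'];T[:3,3]=s['position'];P=T@get_calibration("wrist")["mount"]
bw=[(c,st[4]) for c,st in blue(w,300)];print(b,bw)
c=min(bw,key=lambda q:abs(q[0][0]-252)+abs(q[0][1]-190))[0]
print(tri([ray("scene",b[0]),ray("wrist",c,P)]))
E
```

```text
[array([440.04347826, 233.73913043])] [(array([100.16156863,  87.5545098 ]), np.int32(1275)), (array([256.16744914, 195.44600939]), np.int32(1917))]
(array([0.49058502, 0.3532495 , 0.14319618]), np.float64(0.0017207434877131735))
```

The cap sits at (0.491, 0.353, 0.143). For a bottle standing upright on the tray floor I expected (0.487, 0.354, 0.141), so it is upright and near the tray's centre. The arm is clear, so I hand in.

```bash
python3 -c "
from look import *
print(env.sign_off())"
```

```text
the job is handed in; nothing more can be done
None
```

The -y bottle had the loose cap (turned about 0.72 rad in the rack); it now stands upright near the tray's centre, the two tight-capped bottles are still in the rack, and the job is handed in, though no verdict was returned.

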